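# Put the parts back in their own colour-coded dishes

### The arm

A 6-joint arm with a two-finger parallel gripper is mounted at the origin on a cart in front of the work surface, level with it; the furniture and walls round the work are solid. World frame = base frame: x ahead of the robot, y to its left, z up, the work surface at z = 0. Lengths are in m, angles in rad, forces in N, time in s.
With the tool pointing down it reaches from about 0.275 to 0.825 m from the base axis. Payload 4.9 kg.
Tool frame: the origin (TCP) lies at the very end of the fingers, on their centre line; the grasp point (between the pads) lies 19 mm behind it (robot.tcp_to_grasp is the z of the grasp point in the tool frame, in m); z points along the fingers, y is the line along which they close (so a half turn about z gives the same grasp; the last joint's range is limited). The gripper opens to 85 mm and grips with 20 to 120 N. Pads are 22 mm wide; open, the fingers measure 114 mm over their backs; the gripper's body (76 mm by 85 mm) begins 54 mm behind the grasp point. The pads swing forward as they close: fully open they stand 13 mm farther back than shut.
Start: joints at [1.116, 0.326, -0.193, 1.052, 0, 1.437], TCP at [0.173, 0.522, 0.231] pointing down, gripper open.
Joint ranges: [-2.65, 2.65], [-0.97, 1.79], [-1.3, 1.35], [-1.93, 2.1], [-1.47, 1.37], [-3.14, 3.14]. Speed limits (rad/s): [2.57, 2.57, 3.14, 3.14, 3.14, 3.14].

### API

Orientations are given as a unit quaternion [w, x, y, z].
In Python, from bench import robot gives the robot as it stands.
- The arm moves only by the tool carry_out, never from a script. Its argument "commands" is a list of rows, each a list of 3 entries, a list of its own where there are three numbers: the closure, from 0 (fully open) to 1 (shut), then the shift along the world's x, y, z in m, then the turn about the world's z in degrees. A call has 1 to 20 rows; each row is the pose to reach, as a shift and turn from the pose commanded when the call began; what a row does not reach only later rows make up. A row lasts 1/12 s, in which the tool goes at most 41.7 mm and 7.16 degrees, less where a joint would pass 70% of its speed; a pose out of reach is approached as far as the arm can. A call with a gripper value outside its range is refused whole. The fingers move at their own pace and stop on an object; "newtons" is the grip in N (left out, the last holds). Time passes only in rows, so rows that repeat a pose let the fingers close. It gives the time, the measured TCP pose, the force, the opening and the grip force at its end, in the units of the state.
- robot.sense(): the state, without advancing time (a new reading comes with each control period).
- robot.read_camera(name): name is "scene" or "side" or "wrist"; returns the picture (384x512x3 uint8, blue, green, red); there is no depth.
- robot.camera_model(name): a dict with "camera_matrix" (3x3 intrinsics, pixels), "R" (3x3) and "t" (3): a world point X has camera coordinates R X + t; the wrist camera has in their place "T_tool_cam" (4x4, takes a point from camera to tool coordinates, whose origin is the TCP and whose axes are the flange's). Camera axes: x right, y down, z forward; pixel columns grow to the right and rows downward; lengths in m; the calibration is good to about 2 mm. A picture is of the moment at which its call begins: read the wrist's pose just before it. camera_model takes no time and is no camera call.
- robot.close_job(): hands the job in; it is judged then, once.
The state is a dict: "clock": time; "qpos": joint angles; "qd": joint speeds; "tau": joint torques, N m; "tcp_pos": TCP position; "tool_rot": TCP orientation; "contact_force": force on the tool from outside, world axes, zero at the start; "torque": the same for the moment, N m; "grip_width": finger opening in m; "grip_force": force on a finger pad.
Only numpy, scipy, OpenCV 4.12 (cv2) and the standard library are available. Lean on these libraries where they do the work, as an engineer would, in place of code of your own. Each camera call takes 0.05 s, during which the arm holds its last target. There are 200 camera calls.

### The job

The three things in the coloured dishes have been mixed up: the rocker arm belongs in the red dish, the core plug in the blue one and the grease tub in the yellow one. Park one of them in the empty white dish to make room, then move each to its own dish, so that each finally sits the right way up, flat on the floor and in the middle of its dish. Leave the nut, the spray can and the paint marker where they are.

Things in the scene. Friction and masses are not known exactly. Their poses are not given: they have to be found in the camera images.
- red_dish: Red round shallow steel dish, fixed to the worktop: outer diameter 100 mm at the rim, 97 mm at the foot, total height 7 mm, rim wall 4 mm thick, flat inner floor 92 mm across lying 3 mm above the worktop, with a small ring and dot marking its middle. Origin: centre of its underside, on the worktop (z = 0); z up.
- blue_dish: Blue round shallow steel dish, fixed to the worktop: outer diameter 100 mm at the rim, 97 mm at the foot, total height 7 mm, rim wall 4 mm thick, flat inner floor 92 mm across lying 3 mm above the worktop, with a small ring and dot marking its middle. Origin: centre of its underside, on the worktop (z = 0); z up.
- yellow_dish: Yellow round shallow steel dish, fixed to the worktop: outer diameter 100 mm at the rim, 97 mm at the foot, total height 7 mm, rim wall 4 mm thick, flat inner floor 92 mm across lying 3 mm above the worktop, with a small ring and dot marking its middle. Origin: centre of its underside, on the worktop (z = 0); z up.
- white_dish: White (spare, empty at the start) round shallow steel dish, fixed to the worktop: outer diameter 100 mm at the rim, 97 mm at the foot, total height 7 mm, rim wall 4 mm thick, flat inner floor 92 mm across lying 3 mm above the worktop, with a small ring and dot marking its middle. Origin: centre of its underside, on the worktop (z = 0); z up.
- rocker_mid (a point): Centre (half-way up, 17 mm above its underside) of the bronze-coloured rocker arm, a block-like casting 66 mm long along its own y, 28 to 34 mm wide along its own x, 34 mm high, about 0.14 kg; z up. Grasp across its width (the cheeks, along its x). Starts in the blue dish, belongs in the red dish.
- plug_mid (a point): Centre (half-way up, 12 mm above its underside) of the core plug, a round grey-brown metal part 41 mm in diameter and 24 mm high in all: the full-width body is the lower 17 mm and a copper-coloured top 20 mm across stands on it; z up along its axis. Grasp round the full-width body, low down. Starts in the yellow dish, belongs in the blue dish.
- tub_mid (a point): Centre (half-way up, 37 mm above its underside) of the white grease tub with a blue and red label: round, 74 mm high, body 56 mm in diameter, screw lid 60 mm in diameter on the top 16 mm; about 0.16 kg; z up along its axis. Starts in the red dish, belongs in the yellow dish.
- nut_mid (a point): Centre of a loose steel nut, 21 x 24 x 22 mm high, standing on the worktop between the dishes; a bystander, to be left alone.
- can_mid (a point): Centre (109 mm above its foot) of a standing red and black spray can, 68 mm in diameter, 218 mm high, behind the dishes; a bystander, to be left alone.
- marker_mid (a point): Centre of a loose paint marker (pale barrel, dark cap), 132 mm long along its own y, 15 mm thick, lying on the worktop to the left of the dishes; a bystander, to be left alone.
There are look-alikes about, which are no part of the job. Several things have the shape of the red_dish; the one meant has the colours described above. There is more than one size of the part that bears rocker_mid; the job needs the middle-sized.

How it is judged:
By the outcome, as a careful person would: the job done as asked, in the order asked, and still so for the second after the job is handed in, with the robot touching nothing.
It also fails if it takes over 99 s, if anything falls off the work surface, if the arm or the gripper's body presses on something with over 40 N, if the wrist force passes 120 N, or if a joint passes its speed limit or range.

## Working session

There is one attempt and no reset: what is moved stays moved. The work goes in short steps, Python scripts to look and compute and a tool call to move; the robot and the scene stay as the last step left them, time stands still between calls to the robot, and variables do not carry over. Pictures are saved under pics/ and viewed, at most 14 in all, crops included, and the job is handed in when it is done.

Besides the shell and the picture viewer there is one more tool, called in YAML: its name, and indented under it one key for each argument. carry_out: Moves the arm, as the interface text tells. Its arguments: {"type":"object","properties":{"commands":{"type":"array"},"newtons":{"type":"number"}},"required":["commands"]}

```bash
mkdir -p pics
python3 - <<'E'
from bench import robot
import cv2
for n in("scene","side"):
    cv2.imwrite(f"pics/{n}0.png",robot.read_camera(n)); m=robot.camera_model(n); print(n,m)
s=robot.sense(); print(s['tcp_pos'],s['tool_rot'],s['clock'],s['grip_width'],robot.tcp_to_grasp)
m=robot.camera_model("wrist");print(m)
E
```

```text
scene {'camera_matrix': array([[471.9264802 ,   0.        , 258.67220218],
       [  0.        , 471.9264802 , 190.90736219],
       [  0.        ,   0.        ,   1.        ]]), 'R': array([[-0.59616121, -0.80286401, -0.00109553],
       [-0.63068939,  0.46915761, -0.61816019],
       [ 0.49681255, -0.36783219, -0.78605138]]), 't': array([0.60381554, 0.25143   , 1.42521241])}
side {'camera_matrix': array([[498.17952302,   0.        , 255.84476689],
       [  0.        , 498.17952302, 189.94432897],
       [  0.        ,   0.        ,   1.        ]]), 'R': array([[-0.84725003, -0.53106435, -0.01174894],
       [-0.28147865,  0.46760343, -0.8379241 ],
       [ 0.45048546, -0.70662415, -0.5456603 ]]), 't': array([0.65809073, 0.10319118, 1.49669643])}
[0.17320115 0.52144241 0.23056193] [-2.09494190e-04  1.59719801e-01  9.87162064e-01 -7.75479826e-04] 0.1 0.08566940657836049 -0.0187
{'camera_matrix': array([[299.88562698,   0.        , 255.38158337],
       [  0.        , 299.88562698, 189.86587034],
       [  0.        ,   0.        ,   1.        ]]), 'T_tool_cam': array([[-5.78521442e-04, -9.54784275e-01, -2.97298929e-01,
         7.60421613e-02],
       [ 9.99999816e-01, -4.97915866e-04, -3.46853240e-04,
         1.25213394e-03],
       [ 1.83140165e-04, -2.97299075e-01,  9.54784387e-01,
        -1.44434040e-01],
       [ 0.00000000e+00,  0.00000000e+00,  0.00000000e+00,
         1.00000000e+00]])}
```

View pics/scene0.png

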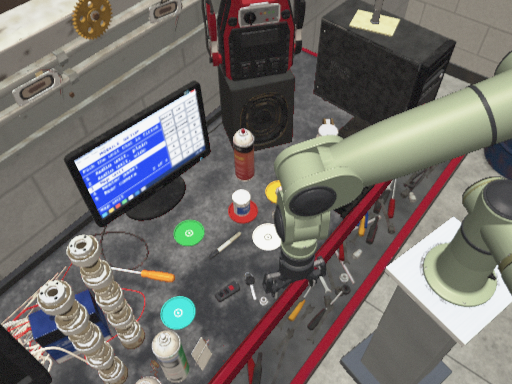

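View pics/side0.png

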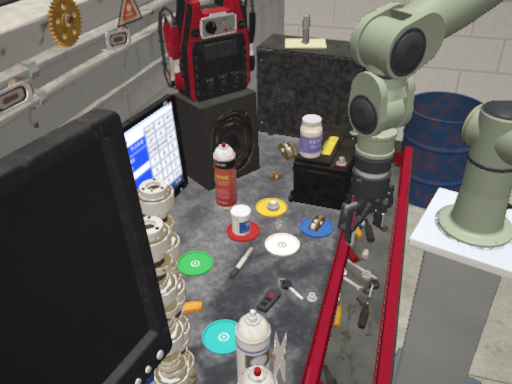

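The side view shows everything: the red dish with the tub at (242,231), yellow with the plug at (271,207), white and empty at (282,244), and blue with the rocker at (316,227). The nut is near (279,226), the can at (226,175) and the marker at (240,262). I'll measure the dishes.

```bash
cat > h.py <<'E'
from bench import robot
import cv2, numpy as np
from scipy.spatial.transform import Rotation as Ro
def cam(name,s=None):
    m=robot.camera_model(name); K=m["camera_matrix"]
    if "R" in m: return K,m["R"],m["t"]
    w,x,y,z=s["tool_rot"]; T=np.eye(4); T[:3,:3]=Ro.from_quat([x,y,z,w]).as_matrix(); T[:3,3]=s["tcp_pos"]
    W=np.linalg.inv(T@m["T_tool_cam"]); return K,W[:3,:3],W[:3,3]
def ray(c,uv,z):
    K,R,t=c; uv=np.atleast_2d(np.array(uv,float)); d=np.c_[uv,np.ones(len(uv))]@np.linalg.inv(K).T@R; o=-R.T@t
    return o+d*((z-o[2])/d[:,2])[:,None]
def proj(c,X):
    K,R,t=c; p=(np.atleast_2d(X)@R.T+t)@K.T; return p[:,:2]/p[:,2:]
def circ(P):  # algebraic circle fit
    A=np.c_[P[:,:2],np.ones(len(P))]; s=np.linalg.lstsq(A,(P[:,:2]**2).sum(1),rcond=None)[0]
    return s[0]/2,s[1]/2,np.sqrt(s[2]+(s[0]**2+s[1]**2)/4)
def yaw(s):
    w,x,y,z=s["tool_rot"]; v=Ro.from_quat([x,y,z,w]).as_matrix()[:,1]; return np.degrees(np.arctan2(v[1],v[0]))
E
python3 - <<'E'
from h import *
im=cv2.imread("pics/side0.png"); hsv=cv2.cvtColor(im,cv2.COLOR_BGR2HSV); c=cam("side")
for n,lo,hi,p in [("red",(0,140,90),(8,255,255),(242,231)),("yellow",(20,140,120),(32,255,255),(271,207)),("blue",(100,140,80),(120,255,255),(316,227)),("white",(0,0,190),(180,40,255),(282,244))]:
    m=cv2.inRange(hsv,lo,hi); q=np.zeros_like(m); cv2.circle(q,p,24,255,-1); m&=q
    L,lab,st,ce=cv2.connectedComponentsWithStats(m); i=1+st[1:,4].argmax()
    h=cv2.convexHull(np.argwhere(lab==i)[:,::-1].astype(np.int32))[:,0]
    P=ray(c,h,.007); print(n,st[i],np.round(circ(P),3))
for n,uv,z in [("tub top",(241,211),.077),("nut",(279,226),.011),("can foot",(227,203),0),("marker",(240,262),.007),("plug",(272,205),.02),("rocker",(317,224),.02)]:
    print(n,ray(c,uv,z).round(3))
print(yaw(robot.sense()))
E
```

```text
red [227 222  33  20 287] [0.575 0.394 0.049]
yellow [256 198  31  19 342] [0.566 0.247 0.05 ]
blue [301 218  32  19 328] [0.399 0.265 0.048]
white [265 233  35  23 635] [0.447 0.387 0.05 ]
tub top [[0.578 0.395 0.077]]
nut [[0.492 0.325 0.011]]
can foot [[0.703 0.293 0.   ]]
marker [[0.505 0.515 0.007]]
plug [[0.559 0.252 0.02 ]]
rocker [[0.395 0.268 0.02 ]]
71.61873589841262
```

carry_out:
  commands:
    - [0, [0.03, -0.02, 0.01], 0]
    - [0, [0.33, -0.24, 0.03], 0]
    - [0, [0.33, -0.24, 0.03], 0]
    - [0, [0.33, -0.24, 0.03], 0]
    - [0, [0.33, -0.24, 0.03], 0]
    - [0, [0.33, -0.24, 0.03], 0]
    - [0, [0.33, -0.24, 0.03], 0]
    - [0, [0.33, -0.24, 0.03], 0]
    - [0, [0.33, -0.24, 0.03], 0]
    - [0, [0.33, -0.24, 0.03], 0]
    - [0, [0.33, -0.24, 0.03], 0]
    - [0, [0.33, -0.24, 0.03], 0]
    - [0, [0.33, -0.24, 0.03], 0]
    - [0, [0.33, -0.24, 0.03], 0]
  newtons: 40

```text
clock: 1.27
tcp_pos: [0.5022, 0.2825, 0.2609]
tool_rot: [-0.001, 0.159, 0.987, -0.0]
contact_force: [-0.9, -0.5, -1.0]
grip_width: 0.0855
grip_force: 0.0
```

Run:
```python
from h import *
s=robot.sense(); im=robot.read_camera("wrist"); cv2.imwrite("pics/w1.png",im); import pickle; pickle.dump(s,open("pics/w1.pkl","wb"))
print(s["tcp_pos"],yaw(s),np.linalg.norm(s["qd"]),s["contact_force"])
c=cam("wrist",s)
for n,X in [("red",(.575,.394,.007)),("yellow",(.566,.247,.007)),("blue",(.399,.265,.007)),("white",(.447,.387,.007))]: print(n,proj(c,X).round())
```

```text
[0.50222409 0.28254814 0.26092208] 71.69482882222253 0.014257493063372291 [-0.88786926 -0.49220675 -1.04829073]
red [[348. 180.]]
yellow [[245. 206.]]
blue [[215.  83.]]
white [[320.  89.]]
```

View pics/w1.png

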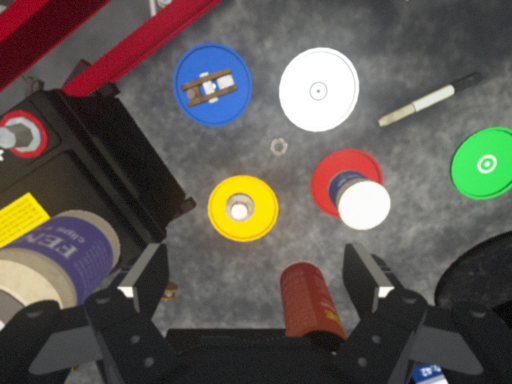

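The wrist view shows white dish (319,90), blue (213,84) with the rocker, yellow (243,208) with the plug, red (347,183) with the tub lid at (363,204), and nut (279,147). The battery box lies to the left, with a corner near (185,205).

Run:
```python
from h import *
import pickle; s=pickle.load(open("pics/w1.pkl","rb")); c=cam("wrist",s)
im=cv2.imread("pics/w1.png"); hsv=cv2.cvtColor(im,cv2.COLOR_BGR2HSV)
def comp(m,p,r):
    q=np.zeros_like(m); cv2.circle(q,p,r,255,-1); m=m&q
    L,lab,st,ce=cv2.connectedComponentsWithStats(m); i=1+st[1:,4].argmax(); return (lab==i).astype(np.uint8)*255
def hull(m): return cv2.convexHull(cv2.findContours(m,0,1)[0][0])[:,0]
D={}
for n,lo,hi,p in [("red",(0,140,60),(8,255,255),(347,183)),("yellow",(18,140,100),(34,255,255),(243,208)),("blue",(100,120,60),(125,255,255),(213,84)),("white",(0,0,180),(180,40,255),(319,90))]:
    m=comp(cv2.inRange(hsv,lo,hi)|(cv2.inRange(hsv,(172,140,60),(180,255,255)) if n=="red" else 0),p,50); D[n]=m
    h=hull(m); P=ray(c,h,.007)
    if n=="red": P=P[h[:,1]<185]
    print(n,np.round(circ(P),4))
def inner(n,p,r,z,k=3):
    m=cv2.bitwise_not(D[n]); m=cv2.morphologyEx(m,cv2.MORPH_OPEN,np.ones((k,k))); return hull(comp(m,p,r)),m
h,_=inner("yellow",(241,208),26,0)
print("plug",np.round(circ(ray(c,h,.019)),4),cv2.boundingRect(h))
# rocker
m=comp(cv2.inRange(hsv,(3,60,30),(22,255,210)),(210,87),36); h=hull(m); P=ray(c,h,.035)[:,:2]
r=cv2.minAreaRect((P*1000).astype(np.float32)); print("rocker",r, cv2.boxPoints(r).round())
lid=comp(cv2.inRange(hsv,(0,0,170),(180,50,255)),(363,204),32); print("lid",np.round(circ(ray(c,hull(lid),.077)),4))
for n,uv,z in [("nut",(279,147),.011),("boxcorner base",(178,216),0),("box left",(118,90),0),("can top",(320,340),.2),("marker",[(380,122),(480,76)],.007)]: print(n,ray(c,uv,z).round(3).tolist())
cr=cv2.resize(im[30:260,150:410],None,fx=3,fy=3,interpolation=cv2.INTER_CUBIC)[:600,:780]; cv2.imwrite("pics/w1c.png",cr)
```

```text
red [0.5792 0.39   0.0489]
yellow [0.5691 0.2422 0.0502]
blue [0.4009 0.2599 0.0495]
white [0.4486 0.3853 0.0505]
plug [0.5615 0.2409 0.0204] (225, 193, 29, 29)
rocker ((402.6421813964844, 258.1778869628906), (24.944841384887695, 59.8297004699707), 0.7902289628982544) [[390. 288.]
 [391. 228.]
 [416. 228.]
 [415. 288.]]
lid [0.5853 0.3894 0.0306]
nut [[0.5, 0.317, 0.011]]
boxcorner base [[0.552, 0.148, 0.0]]
box left [[0.367, 0.143, 0.0]]
can top [[0.635, 0.298, 0.2]]
marker [[0.511, 0.451, 0.007], [0.495, 0.58, 0.007]]
```

View pics/w1c.png

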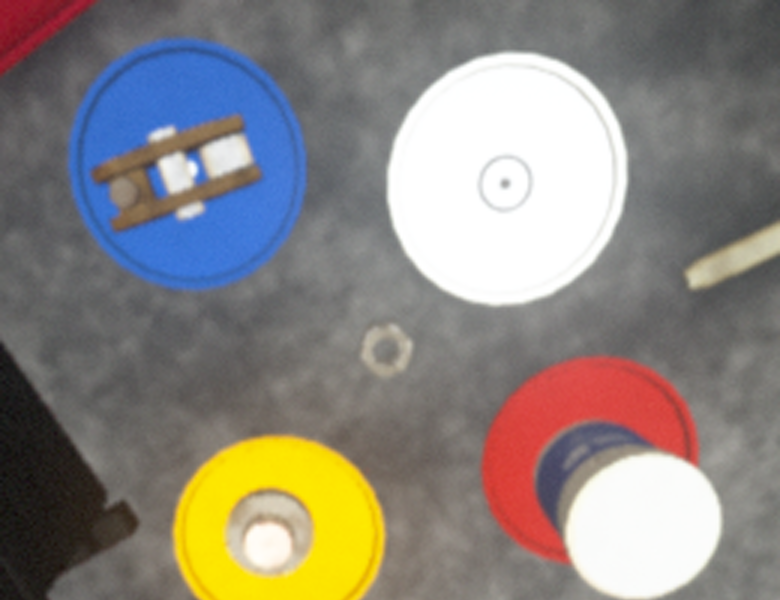

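The crop confirms all four dishes, the rocker upright with its long axis along world y, and the plug slightly off the yellow centre. Next I go over the plug with the fingers part-closed.

carry_out:
  commands:
    - [0.36, [0.03, -0.02, -0.02], 0]
    - [0.36, [0.06, -0.042, -0.05], 0]
    - [0.36, [0.06, -0.042, -0.09], 0]
    - [0.36, [0.06, -0.042, -0.13], 0]
    - [0.36, [0.06, -0.042, -0.16], 0]
    - [0.36, [0.06, -0.042, -0.16], 0]
    - [0.36, [0.06, -0.042, -0.16], 0]

```text
clock: 1.9
tcp_pos: [0.5612, 0.2405, 0.1002]
tool_rot: [-0.002, 0.159, 0.987, -0.001]
contact_force: [-0.3, -0.0, 0.9]
grip_width: 0.0543
grip_force: 0.0
```

```bash
cat >> h.py <<'E'
def comp(m,p,r):
    q=np.zeros_like(m); cv2.circle(q,p,r,255,-1); m=m&q
    L,lab,st,ce=cv2.connectedComponentsWithStats(m); i=1+st[1:,4].argmax(); return (lab==i).astype(np.uint8)*255
def hull(m): return cv2.convexHull(max(cv2.findContours(m,0,1)[0],key=cv2.contourArea))[:,0]
def look(f):
    s=robot.sense(); im=robot.read_camera("wrist"); cv2.imwrite(f"pics/{f}.png",im); print(s["tcp_pos"].round(4),round(yaw(s),1),"q6",s["qpos"][5].round(2),"w",s["grip_width"],"t",s["clock"]); return s,im,cam("wrist",s),cv2.cvtColor(im,cv2.COLOR_BGR2HSV)
E
python3 - <<'E'
from h import *
s,im,c,hsv=look("w2")
p=tuple(int(v) for v in proj(c,(.5615,.2409,.019))[0]); q=proj(c,(.569,.242,.007))[0]; print(p,q)
m=cv2.inRange(hsv,(18,140,80),(34,255,255)); 
n=comp(cv2.morphologyEx(cv2.bitwise_not(m),cv2.MORPH_OPEN,np.ones((5,5))),p,52)
print("plug",np.round(circ(ray(c,hull(n),.017)),4),cv2.boundingRect(n))
E
```

```text
[0.5612 0.2405 0.1002] 71.7 q6 0.6 w 0.05432027621042119 t 1.9
(254, 197) [258.81607065 200.41168774]
plug [0.5632 0.2402 0.0203] (230, 174, 50, 49)
```

View pics/w2.png

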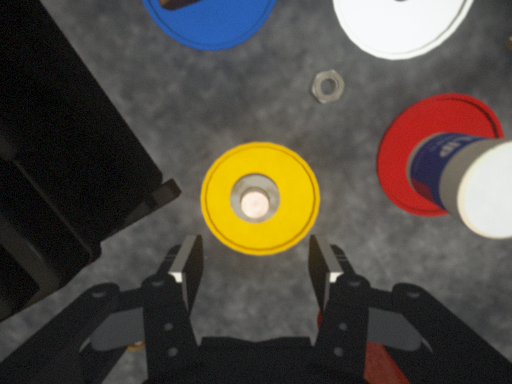

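The plug sits at about (254,197), between the fingers, and measures (0.563, 0.240). I'll descend and grip.

carry_out:
  commands:
    - [0.36, [0.002, 0, -0.03], 0]
    - [0.36, [0.002, 0, -0.06], 0]
    - [0.36, [0.002, 0, -0.08], 0]
    - [0.36, [0.002, 0, -0.09], 0]
    - [0.36, [0.002, 0, -0.096], 0]
    - [0.36, [0.002, 0, -0.096], 0]
    - [0.6, [0.002, 0, -0.096], 0]
    - [0.7, [0.002, 0, -0.096], 0]
    - [0.7, [0.002, 0, -0.096], 0]
    - [0.7, [0.002, 0, -0.096], 0]
    - [0.7, [0.002, 0, -0.096], 0]

```text
clock: 2.87
tcp_pos: [0.5669, 0.2404, 0.0077]
tool_rot: [0.002, 0.16, 0.987, 0.001]
contact_force: [-1.5, -1.4, 6.1]
grip_width: 0.0376
grip_force: 39.8
```

Run:
```python
from h import *
s,im,c,hsv=look("w3"); print(s["contact_force"],s["torque"],s["grip_force"],s["qpos"])
cv2.imwrite("pics/w3c.png",cv2.resize(im[100:300,130:390],None,fx=3,fy=3))
```

```text
[0.5669 0.2404 0.0077] 71.6 q6 0.6 w 0.03759363062406901 t 2.8667
[-1.51315688 -1.43099242  6.11401102] [-0.12254091  0.36144342  0.01016425] 39.763950805718196 [ 2.81224976e-01  6.64083792e-01 -2.68724258e-01  6.34586897e-01
 -1.01859083e-04  6.02031927e-01]
```

View pics/w3c.png

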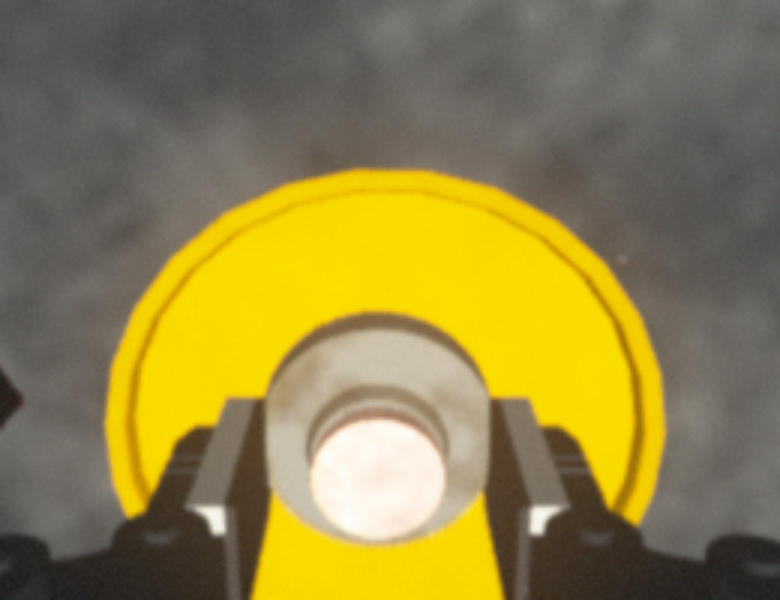

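The plug's body sits between the pads, and the 6 N upward force suggests the fingertips are just touching the floor. I'll lift slowly.

carry_out:
  commands:
    - [0.7, [0, 0, 0.008], 0]
    - [0.7, [0, 0, 0.02], 0]
    - [0.7, [0, 0, 0.045], 0]
    - [0.7, [0, 0, 0.07], 0]
    - [0.7, [0, 0, 0.09], 0]
    - [0.7, [0, 0, 0.096], 0]
    - [0.7, [0, 0, 0.096], 0]

```text
clock: 3.5
tcp_pos: [0.5674, 0.2406, 0.1044]
tool_rot: [0.002, 0.16, 0.987, 0.001]
contact_force: [0.7, -0.7, -0.9]
grip_width: 0.0375
grip_force: 40.2
```

Run:
```python
from h import *
s,im,c,hsv=look("w4"); print(s["contact_force"],s["grip_force"])
cv2.imwrite("pics/w4c.png",cv2.resize(im[60:360,60:460],None,fx=1.5,fy=1.5))
```

```text
[0.5674 0.2406 0.1044] 71.6 q6 0.6 w 0.037534849600942256 t 3.5
[ 0.74078658 -0.68221039 -0.91626548] 40.241423922961985
```

View pics/w4c.png

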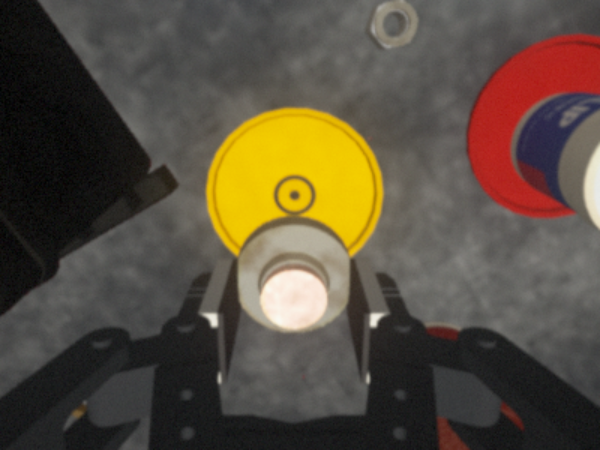

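The plug is held level, with its top disc at about (255,259) in the full picture. The yellow dish's mark is at (256,190).

Run:
```python
from h import *
im=cv2.imread("pics/w4.png"); s=robot.sense(); c=cam("wrist",s); t=s["tcp_pos"]
print("plug top - tcp",(ray(c,(255.3,258.7),t[2]+.0193)-t).round(4),"yellow",ray(c,(256,190),.003).round(4))
```

```text
plug top - tcp [[-0.0027  0.0021  0.0193]] yellow [[0.567  0.2419 0.003 ]]
```

carry_out:
  commands:
    - [0.7, [-0.012, 0.015, 0.005], 0]
    - [0.7, [-0.035, 0.043, 0.005], 0]
    - [0.7, [-0.06, 0.073, 0.005], 0]
    - [0.7, [-0.083, 0.102, 0.005], 0]
    - [0.7, [-0.103, 0.127, 0.002], 0]
    - [0.7, [-0.112, 0.138, -0.01], 0]
    - [0.7, [-0.116, 0.143, -0.03], 0]
    - [0.7, [-0.116, 0.143, -0.03], 0]
    - [0.7, [-0.116, 0.143, -0.03], 0]

```text
clock: 4.3
tcp_pos: [0.4474, 0.3819, 0.0691]
tool_rot: [-0.002, 0.159, 0.987, -0.002]
contact_force: [0.5, -0.2, -0.2]
grip_width: 0.0373
grip_force: 40.4
```

Run:
```python
from h import *
s,im,c,hsv=look("w5"); t=s["tcp_pos"]
m=comp(cv2.inRange(hsv,(0,0,170),(180,60,255)),tuple(int(v) for v in proj(c,(.4486,.3853,.007))[0]),110); h=hull(m); P=ray(c,h,.007)
k=np.linalg.norm(P[:,:2]-[.4486,.3853],axis=1); P=P[abs(k-.05)<.006]; print(len(P),np.round(circ(P),4)); print(proj(c,(.4486,.3853,.003)))
g=cv2.inRange(im[:300],(0,0,0),(255,255,255))
```

```text
[0.4474 0.3819 0.0691] 71.7 q6 0.9 w 0.03731539022520029 t 4.3
41 [0.4491 0.3849 0.0499]
[[259.05987915 203.60330936]]
```

carry_out:
  commands:
    - [0.7, [0.002, 0.001, -0.01], 0]
    - [0.7, [0.004, 0.001, -0.03], 0]
    - [0.7, [0.004, 0.001, -0.046], 0]
    - [0.7, [0.004, 0.001, -0.054], 0]
    - [0.7, [0.004, 0.001, -0.059], 0]
    - [0.7, [0.004, 0.001, -0.06], 0]
    - [0.7, [0.004, 0.001, -0.06], 0]

```text
clock: 4.93
tcp_pos: [0.4539, 0.3838, 0.0115]
tool_rot: [0.0, 0.16, 0.987, 0.0]
contact_force: [-0.4, 0.4, -0.4]
grip_width: 0.0373
grip_force: 40.4
```

carry_out:
  commands:
    - [0.7, [-0.001, 0, -0.002], 0]
    - [0.7, [-0.002, 0, -0.004], 0]
    - [0.7, [-0.002, 0, -0.004], 0]
    - [0.5, [-0.002, 0, -0.004], 0]
    - [0.38, [-0.002, 0, -0.004], 0]
    - [0.38, [-0.002, 0, -0.004], 0]
    - [0.38, [-0.002, 0, 0.006], 0]
    - [0.38, [-0.002, 0, 0.03], 0]
    - [0.38, [-0.002, 0, 0.06], 0]
    - [0.2, [-0.002, 0, 0.1], 0]
    - [0, [-0.002, 0, 0.13], 0]
    - [0, [-0.002, 0, 0.13], 0]

```text
clock: 5.93
tcp_pos: [0.4551, 0.3865, 0.1491]
tool_rot: [0.004, 0.16, 0.987, 0.004]
contact_force: [1.5, 0.2, 0.1]
grip_width: 0.0848
grip_force: 0.0
```

Run:
```python
from h import *
s,im,c,hsv=look("w6")
cv2.imwrite("pics/w6c.png",im)
for X in [(.449,.385,.027),(.583,.389,.077),(.579,.39,.007)]: print(proj(c,X).round(1))
```

```text
[0.4551 0.3865 0.1491] 71.6 q6 0.9 w 0.08483648327428146 t 5.9333
[[249.2 176.2]]
[[301.5 327.8]]
[[291.5 277.8]]
```

View pics/w6c.png

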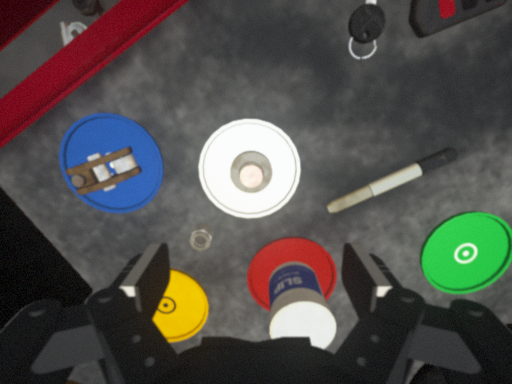

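The plug stands upright in the white dish at (250,170). The tub is next.

carry_out:
  commands:
    - [0, [0.02, 0, 0], 0]
    - [0, [0.06, 0.002, 0], 0]
    - [0, [0.1, 0.003, 0], 0]
    - [0, [0.125, 0.003, 0], 0]
    - [0, [0.13, 0.003, 0], 0]
    - [0, [0.13, 0.003, 0], 0]
    - [0, [0.13, 0.003, 0], 0]
    - [0, [0.13, 0.003, 0], 0]

```text
clock: 6.65
tcp_pos: [0.5796, 0.3868, 0.1406]
tool_rot: [-0.001, 0.159, 0.987, -0.001]
contact_force: [-0.0, 0.5, 0.3]
grip_width: 0.0853
grip_force: 0.0
```

Run:
```python
from h import *
s,im,c,hsv=look("w7"); t=s["tcp_pos"]
p=tuple(int(v) for v in proj(c,(.585,.389,.077))[0]); print(p)
lid=comp(cv2.inRange(hsv,(0,0,150),(180,60,255)),p,70); print("lid",np.round(circ(ray(c,hull(lid),.077)),4),cv2.boundingRect(lid))
m=cv2.inRange(hsv,(0,130,60),(8,255,255))|cv2.inRange(hsv,(172,130,60),(180,255,255))
h=hull(comp(m,tuple(int(v) for v in proj(c,(.579,.39,.007))[0]),110)); P=ray(c,h,.007); k=np.linalg.norm(P[:,:2]-[.579,.39],axis=1); P=P[abs(k-.05)<.008]; print(len(P),np.round(circ(P),4))
```

```text
[0.5796 0.3868 0.1406] 71.7 q6 0.8 w 0.08533722909574272 t 6.65
(258, 210)
lid [0.5854 0.3896 0.03  ] (220, 171, 81, 77)
31 [0.5789 0.3898 0.0494]
```

carry_out:
  commands:
    - [0, [0.006, 0.003, -0.02], 0]
    - [0, [0.006, 0.003, -0.05], 0]
    - [0, [0.006, 0.003, -0.08], 0]
    - [0, [0.006, 0.003, -0.105], 0]
    - [0, [0.006, 0.003, -0.118], 0]
    - [0, [0.006, 0.003, -0.122], 0]
    - [0, [0.006, 0.003, -0.122], 0]
    - [0.4, [0.006, 0.003, -0.122], 0]
    - [0.55, [0.006, 0.003, -0.122], 0]
    - [0.55, [0.006, 0.003, -0.122], 0]
    - [0.55, [0.006, 0.003, -0.122], 0]
    - [0.55, [0.006, 0.003, -0.122], 0]

```text
clock: 7.7
tcp_pos: [0.5888, 0.3899, 0.0217]
tool_rot: [0.002, 0.16, 0.987, 0.0]
contact_force: [-0.7, -2.6, 6.5]
grip_width: 0.0555
grip_force: 35.5
```

carry_out:
  commands:
    - [0.55, [-0.002, 0, 0.012], 0]
    - [0.55, [-0.01, -0.005, 0.03], 0]
    - [0.55, [-0.018, -0.02, 0.04], 0]
    - [0.55, [-0.025, -0.045, 0.04], 0]
    - [0.55, [-0.03, -0.075, 0.04], 0]
    - [0.55, [-0.03, -0.105, 0.04], 0]
    - [0.55, [-0.025, -0.13, 0.04], 0]
    - [0.55, [-0.019, -0.145, 0.04], 0]
    - [0.55, [-0.017, -0.148, 0.035], 0]
    - [0.55, [-0.017, -0.148, 0.03], 0]
    - [0.55, [-0.017, -0.148, 0.03], 0]
    - [0.55, [-0.017, -0.148, 0.03], 0]

```text
clock: 8.7
tcp_pos: [0.5696, 0.2429, 0.0488]
tool_rot: [-0.001, 0.159, 0.987, 0.0]
contact_force: [1.1, -0.2, -0.3]
grip_width: 0.0554
grip_force: 37.4
```

Run:
```python
from h import *
s,im,c,hsv=look("w8"); t=s["tcp_pos"]
m=cv2.inRange(hsv,(18,130,80),(34,255,255))
h=hull(comp(m,tuple(int(v) for v in proj(c,(.568,.242,.007))[0]),150)); P=ray(c,h,.007); k=np.linalg.norm(P[:,:2]-[.568,.242],axis=1); P=P[abs(k-.05)<.006]; print("yellow",len(P),np.round(circ(P),4),np.ptp(P,0).round(3))
# tub lid: bottom was .003 at tcp .0217
p=tuple(int(v) for v in proj(c,t+[0,0,.055])[0]); lid=comp(cv2.inRange(hsv,(0,0,150),(180,60,255)),p,110); print(p,"lid",np.round(circ(ray(c,hull(lid),t[2]+.055)),4),cv2.boundingRect(lid))
```

```text
[0.5696 0.2429 0.0488] 71.7 q6 0.6 w 0.055375961880577224 t 8.7
yellow 37 [0.5678 0.2423 0.0493] [0.081 0.1   0.   ]
(252, 317) lid [0.5663 0.2459 0.0282] (169, 239, 173, 107)
```

View pics/w8.png

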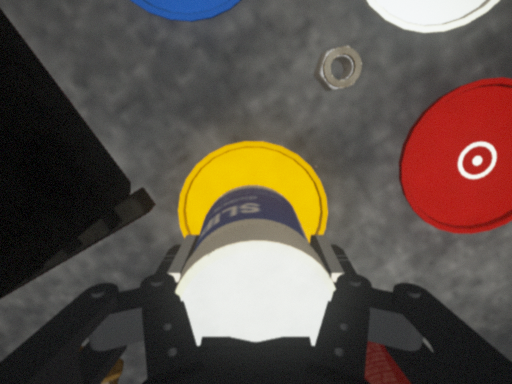

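The tub is held upright over the yellow dish, and the empty red dish's mark is at (477,160). I'll lower it.

carry_out:
  commands:
    - [0.55, [0.001, -0.001, -0.008], 0]
    - [0.55, [0.001, -0.001, -0.016], 0]
    - [0.55, [0.001, -0.001, -0.022], 0]
    - [0.55, [0.001, -0.001, -0.025], 0]
    - [0.55, [0.001, -0.001, -0.025], 0]
    - [0.55, [0.001, -0.001, -0.025], 0]
    - [0.55, [0.001, -0.001, -0.025], 0]

```text
clock: 9.33
tcp_pos: [0.5715, 0.241, 0.0244]
tool_rot: [0.0, 0.16, 0.987, 0.0]
contact_force: [-0.4, -0.8, -1.2]
grip_width: 0.055
grip_force: 37.4
```

Run:
```python
from h import *
print(robot.sense()["contact_force"])
import ast
# red mark from w8 pose
s=robot.sense(); s["tcp_pos"]=np.array([.5696,.2429,.0488]); print(yaw(s),ray(cam("wrist",s),(477,160),.003).round(4))
```

```text
[-0.38016322 -0.83963219 -1.19023365]
71.62168196675893 [[0.58   0.3912 0.003 ]]
```

carry_out:
  commands:
    - [0.55, [0, 0.001, -0.002], 0]
    - [0.55, [0, 0.001, -0.003], 0]
    - [0.55, [0, 0.001, -0.003], 0]
    - [0.4, [0, 0.001, -0.003], 0]
    - [0.15, [0, 0.001, -0.003], 0]
    - [0, [0, 0.001, -0.003], 0]
    - [0, [0, 0.001, -0.003], 0]
    - [0, [0, 0.001, 0.01], 0]
    - [0, [0, 0.001, 0.04], 0]
    - [0, [0, 0.001, 0.075], 0]
    - [0, [0, 0.001, 0.11], 0]
    - [0, [0, 0.001, 0.13], 0]
    - [0, [0, 0.001, 0.13], 0]

```text
clock: 10.42
tcp_pos: [0.5748, 0.243, 0.1601]
tool_rot: [0.004, 0.16, 0.987, 0.002]
contact_force: [0.3, -0.2, -0.1]
grip_width: 0.0856
grip_force: 0.0
```

Run:
```python
from h import *
s,im,c,hsv=look("w9"); t=s["tcp_pos"]
p=tuple(int(v) for v in proj(c,(.568,.242,.077))[0]); lid=comp(cv2.inRange(hsv,(0,0,150),(180,60,255)),p,70); print("lid",np.round(circ(ray(c,hull(lid),.077)),4))
h=hull(comp(cv2.inRange(hsv,(18,130,80),(34,255,255)),tuple(int(v) for v in proj(c,(.568,.242,.007))[0]),110)); P=ray(c,h,.007); k=np.linalg.norm(P[:,:2]-[.568,.242],axis=1); P=P[abs(k-.05)<.006]; print("yellow",len(P),np.round(circ(P),4),np.ptp(P,0).round(3))
```

```text
[0.5748 0.243  0.1601] 71.6 q6 0.6 w 0.08561475716538418 t 10.4167
lid [0.5685 0.2417 0.03  ]
yellow 36 [0.5684 0.2424 0.0498] [0.093 0.1   0.   ]
```

The tub is within 1 mm of the yellow centre. Now the rocker, turning 72° so the fingers close along x.

carry_out:
  commands:
    - [0.38, [-0.02, 0.002, 0], -3]
    - [0.38, [-0.05, 0.005, 0], -10]
    - [0.38, [-0.085, 0.008, 0], -17]
    - [0.38, [-0.12, 0.012, 0], -24]
    - [0.38, [-0.15, 0.015, 0], -31]
    - [0.38, [-0.165, 0.015, 0], -38]
    - [0.38, [-0.17, 0.015, 0], -45]
    - [0.38, [-0.17, 0.015, -0.01], -52]
    - [0.38, [-0.17, 0.015, -0.02], -59]
    - [0.38, [-0.17, 0.015, -0.03], -66]
    - [0.38, [-0.17, 0.015, -0.04], -71]
    - [0.38, [-0.17, 0.015, -0.04], -72]
    - [0.38, [-0.17, 0.015, -0.04], -72]
    - [0.38, [-0.17, 0.015, -0.04], -72]

```text
clock: 11.63
tcp_pos: [0.4011, 0.2568, 0.114]
tool_rot: [-0.0, 0.709, 0.705, -0.0]
contact_force: [0.9, 0.1, 0.0]
grip_width: 0.053
grip_force: 0.0
```

Run:
```python
from h import *
s,im,c,hsv=look("w10"); t=s["tcp_pos"]
b=comp(cv2.inRange(hsv,(100,120,60),(125,255,255)),tuple(int(v) for v in proj(c,(.401,.26,.007))[0]),120); P=ray(c,hull(b),.007); print("blue",np.round(circ(P),4))
p=tuple(int(v) for v in proj(c,(.4026,.258,.03))[0]); print(p)
m=comp(cv2.inRange(hsv,(3,60,30),(22,255,220)),p,70); P=ray(c,hull(m),.035)[:,:2]
print(cv2.minAreaRect((P*1000).astype(np.float32)))
```

```text
[0.4011 0.2568 0.114 ] -0.3 q6 1.99 w 0.05296667611567704 t 11.6333
blue [0.401  0.2597 0.0498]
(257, 195)
((402.59619140625, 260.8542175292969), (25.051023483276367, 60.13382339477539), 0.687732458114624)
```

View pics/w10.png

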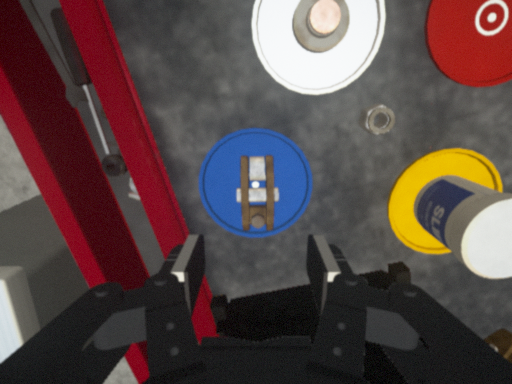

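The rocker is centred at (257,193) between the fingers with its long axis square to the closing line. I'll descend.

carry_out:
  commands:
    - [0.38, [0.0015, 0, -0.02], 0]
    - [0.38, [0.0015, 0, -0.05], 0]
    - [0.38, [0.0015, 0, -0.08], 0]
    - [0.38, [0.0015, 0, -0.096], 0]
    - [0.38, [0.0015, 0, -0.104], 0]
    - [0.38, [0.0015, 0, -0.104], 0]
    - [0.38, [0.0015, 0, -0.104], 0]
    - [0.55, [0.0015, 0, -0.104], 0]
    - [0.7, [0.0015, 0, -0.104], 0]
    - [0.75, [0.0015, 0, -0.104], 0]
    - [0.75, [0.0015, 0, -0.104], 0]
    - [0.75, [0.0015, 0, -0.104], 0]

```text
clock: 12.68
tcp_pos: [0.404, 0.2576, 0.0117]
tool_rot: [0.0, 0.709, 0.705, 0.001]
contact_force: [-1.7, 0.3, 6.0]
grip_width: 0.0271
grip_force: 40.8
```

carry_out:
  commands:
    - [0.75, [0, 0, 0.01], 0]
    - [0.75, [0, 0, 0.03], 0]
    - [0.75, [0.005, 0.004, 0.055], 0]
    - [0.75, [0.025, 0.02, 0.06], 0]
    - [0.75, [0.05, 0.038, 0.06], 0]
    - [0.75, [0.08, 0.061, 0.06], 0]
    - [0.75, [0.11, 0.084, 0.06], 0]
    - [0.75, [0.14, 0.107, 0.06], 0]
    - [0.75, [0.162, 0.124, 0.06], 0]
    - [0.75, [0.173, 0.132, 0.055], 0]
    - [0.75, [0.175, 0.134, 0.05], 0]
    - [0.75, [0.175, 0.134, 0.05], 0]
    - [0.75, [0.175, 0.134, 0.05], 0]
    - [0.75, [0.175, 0.134, 0.05], 0]

```text
clock: 13.85
tcp_pos: [0.5765, 0.3901, 0.0603]
tool_rot: [-0.0, 0.709, 0.705, -0.001]
contact_force: [-0.2, -0.4, -1.5]
grip_width: 0.0273
grip_force: 39.9
```

Run:
```python
from h import *
s,im,c,hsv=look("w11"); t=s["tcp_pos"]; print(s["contact_force"],s["grip_force"])
m=cv2.inRange(hsv,(0,150,60),(6,255,255))|cv2.inRange(hsv,(174,150,60),(180,255,255))
h=hull(comp(m,tuple(int(v) for v in proj(c,(.5793,.3903,.007))[0]),150)); P=ray(c,h,.007); k=np.linalg.norm(P[:,:2]-[.5793,.3903],axis=1); P=P[abs(k-.05)<.006]; print("red",len(P),np.round(circ(P),4),np.ptp(P,0).round(3))
b=comp(cv2.inRange(hsv,(7,60,30),(22,255,220)),tuple(int(v) for v in proj(c,t+[0,0,.02])[0]),90); P=ray(c,hull(b),t[2]-.009+.021)[:,:2]
print(cv2.minAreaRect((P*1000).astype(np.float32)),cv2.boundingRect(b))
```

```text
[0.5765 0.3901 0.0603] -0.4 q6 2.07 w 0.027313398208821244 t 13.85
[-0.24102526 -0.44931161 -1.46975464] 39.914270639419556
red 43 [0.5789 0.3895 0.0496] [0.099 0.079 0.   ]
((576.8135986328125, 390.24957275390625), (65.44990539550781, 35.59800720214844), 89.65116119384766) (220, 196, 72, 118)
```

View pics/w11.png

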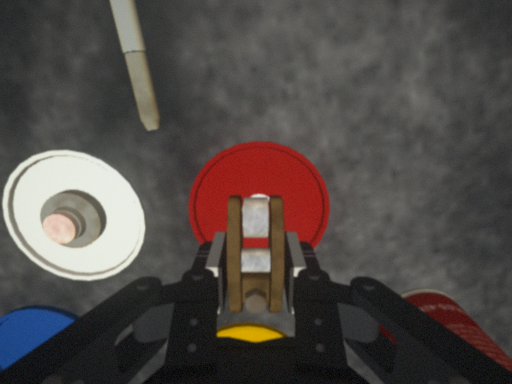

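The rocker is held level, and its centre is about 2 mm short of the red dish's in x. I'll lower and release.

carry_out:
  commands:
    - [0.75, [0.0025, 0, -0.015], 0]
    - [0.75, [0.0025, 0, -0.03], 0]
    - [0.75, [0.0025, 0, -0.042], 0]
    - [0.75, [0.0025, 0, -0.047], 0]
    - [0.75, [0.0025, 0, -0.05], 0]
    - [0.75, [0.0025, 0, -0.05], 0]
    - [0.75, [0.0025, 0, -0.05], 0]

```text
clock: 14.48
tcp_pos: [0.5794, 0.3901, 0.0117]
tool_rot: [-0.0, 0.709, 0.705, -0.001]
contact_force: [-4.6, -3.7, 10.5]
grip_width: 0.0276
grip_force: 41.7
```

carry_out:
  commands:
    - [0.55, [0, 0, 0], 0]
    - [0.38, [0, 0, 0], 0]
    - [0.38, [0, 0, 0], 0]
    - [0.38, [0, 0, 0.01], 0]
    - [0.38, [0, 0, 0.035], 0]
    - [0.38, [0, 0, 0.07], 0]
    - [0.38, [0, 0, 0.11], 0]
    - [0.38, [0, 0, 0.13], 0]
    - [0.38, [0, 0, 0.13], 0]
    - [0.38, [0, 0, 0.13], 0]

```text
clock: 15.32
tcp_pos: [0.5817, 0.3917, 0.1429]
tool_rot: [0.001, 0.709, 0.705, 0.002]
contact_force: [0.7, 0.2, -0.4]
grip_width: 0.0531
grip_force: 0.0
```

Run:
```python
from h import *
s,im,c,hsv=look("w12"); t=s["tcp_pos"]
m=cv2.inRange(hsv,(0,150,60),(6,255,255))|cv2.inRange(hsv,(174,150,60),(180,255,255))
p=tuple(int(v) for v in proj(c,(.579,.39,.007))[0]); h=hull(comp(m,p,60)); print("red",np.round(circ(ray(c,h,.007)),4))
b=comp(cv2.inRange(hsv,(7,60,30),(22,255,220)),p,45); P=ray(c,hull(b),.021)[:,:2]; print(cv2.minAreaRect((P*1000).astype(np.float32)))
m=cv2.inRange(hsv,(0,0,150),(180,35,255)); q=tuple(int(v) for v in proj(c,(.449,.385,.017))[0])
n=comp(cv2.morphologyEx(cv2.bitwise_not(m),cv2.MORPH_OPEN,np.ones((3,3))),q,28); print("plug",q,np.round(circ(ray(c,hull(n),.017)),4))
cv2.imwrite("pics/w12c.png",cv2.resize(im[60:260,0:400],None,fx=2,fy=2))
```

```text
[0.5817 0.3917 0.1429] -0.4 q6 2.06 w 0.05306063382055469 t 15.3167
red [0.5784 0.3895 0.0493]
((578.7691040039062, 388.8121032714844), (63.818058013916016, 32.65248489379883), 89.5447998046875)
plug (113, 190) [0.4566 0.3924 0.0144]
```

View pics/w12c.png

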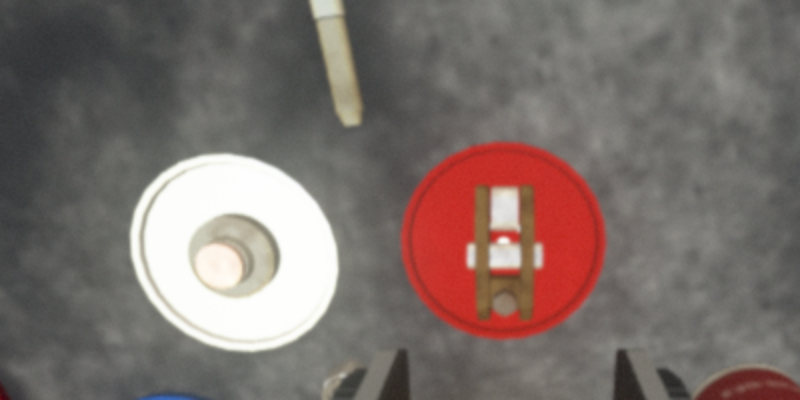

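The rocker is upright and centred in the red dish. The plug's body is at about (117,187) in the full picture. I'll move over it.

carry_out:
  commands:
    - [0.38, [-0.02, -0.001, 0], 0]
    - [0.38, [-0.055, -0.003, 0], 0]
    - [0.38, [-0.09, -0.004, -0.01], 0]
    - [0.38, [-0.118, -0.005, -0.03], 0]
    - [0.38, [-0.129, -0.006, -0.04], 0]
    - [0.38, [-0.13, -0.006, -0.04], 0]
    - [0.38, [-0.13, -0.006, -0.04], 0]
    - [0.38, [-0.13, -0.006, -0.04], 0]

```text
clock: 16.03
tcp_pos: [0.4516, 0.3853, 0.1004]
tool_rot: [0.0, 0.71, 0.705, 0.0]
contact_force: [0.9, -0.1, -0.1]
grip_width: 0.053
grip_force: 0.0
```

Run:
```python
from h import *
s,im,c,hsv=look("w13"); t=s["tcp_pos"]; g=cv2.cvtColor(im,cv2.COLOR_BGR2GRAY)
q=tuple(int(v) for v in proj(c,(.451,.386,.017))[0])
for th in (150,170,190):
    n=cv2.inRange(g,0,th); n=comp(n,q,42); print(th,q,np.round(circ(ray(c,hull(n),.017)),4),cv2.boundingRect(n))
```

```text
[0.4516 0.3853 0.1004] -0.4 q6 2.16 w 0.05299777244288625 t 16.0333
150 (254, 196) [0.4496 0.3863 0.0115] (238, 183, 29, 14)
170 (254, 196) [0.4497 0.393  0.0163] (233, 169, 40, 32)
190 (254, 196) [0.4496 0.3883 0.02  ] (229, 169, 49, 49)
```

carry_out:
  commands:
    - [0.38, [-0.002, 0.003, -0.02], 0]
    - [0.38, [-0.002, 0.003, -0.05], 0]
    - [0.38, [-0.002, 0.003, -0.075], 0]
    - [0.38, [-0.002, 0.003, -0.088], 0]
    - [0.38, [-0.002, 0.003, -0.095], 0]
    - [0.38, [-0.002, 0.003, -0.095], 0]
    - [0.38, [-0.002, 0.003, -0.095], 0]
    - [0.55, [-0.002, 0.003, -0.095], 0]
    - [0.7, [-0.002, 0.003, -0.095], 0]
    - [0.7, [-0.002, 0.003, -0.095], 0]
    - [0.7, [-0.002, 0.003, -0.095], 0]
    - [0.7, [-0.002, 0.003, -0.095], 0]

```text
clock: 17.08
tcp_pos: [0.45, 0.3887, 0.0071]
tool_rot: [0.001, 0.709, 0.705, 0.002]
contact_force: [-0.5, -0.8, 6.0]
grip_width: 0.0375
grip_force: 40.1
```

carry_out:
  commands:
    - [0.7, [0, 0, 0.01], 0]
    - [0.7, [0, 0, 0.03], 0]
    - [0.7, [-0.003, -0.008, 0.05], 0]
    - [0.7, [-0.012, -0.03, 0.06], 0]
    - [0.7, [-0.023, -0.06, 0.06], 0]
    - [0.7, [-0.034, -0.09, 0.06], 0]
    - [0.7, [-0.044, -0.116, 0.06], 0]
    - [0.7, [-0.048, -0.127, 0.055], 0]
    - [0.7, [-0.049, -0.129, 0.05], 0]
    - [0.7, [-0.049, -0.129, 0.05], 0]
    - [0.7, [-0.049, -0.129, 0.05], 0]
    - [0.7, [-0.049, -0.129, 0.05], 0]

```text
clock: 18.08
tcp_pos: [0.4004, 0.2601, 0.0556]
tool_rot: [0.0, 0.709, 0.705, 0.001]
contact_force: [0.1, 0.1, -0.2]
grip_width: 0.038
grip_force: 40.2
```

Run:
```python
from h import *
s,im,c,hsv=look("w14"); t=s["tcp_pos"]; print(s["grip_force"],s["contact_force"])
m=comp(cv2.inRange(hsv,(100,120,60),(125,255,255)),tuple(int(v) for v in proj(c,(.401,.28,.007))[0]),120); P=ray(c,hull(m),.007)
k=np.linalg.norm(P[:,:2]-[.401,.2597],axis=1); P=P[abs(k-.05)<.006]; print("blue",len(P),np.round(circ(P),4))
```

```text
[0.4004 0.2601 0.0556] -0.3 q6 2.0 w 0.037967649864564225 t 18.0833
40.24432250414975 [ 0.10597458  0.10403172 -0.24798721]
blue 40 [0.4009 0.2597 0.0498]
```

Aligned. I'll lower, release and retreat.

carry_out:
  commands:
    - [0.7, [0, 0, -0.015], 0]
    - [0.7, [0, 0, -0.03], 0]
    - [0.7, [0, 0, -0.041], 0]
    - [0.7, [0, 0, -0.046], 0]
    - [0.7, [0, 0, -0.049], 0]
    - [0.7, [0, 0, -0.049], 0]
    - [0.7, [0, 0, -0.049], 0]
    - [0.5, [0, 0, -0.049], 0]
    - [0.38, [0, 0, -0.049], 0]
    - [0.38, [0, 0, -0.049], 0]
    - [0.38, [0, 0, -0.035], 0]
    - [0.38, [0, 0, -0.01], 0]
    - [0.38, [0, 0, 0.03], 0]
    - [0.38, [0, 0, 0.07], 0]
    - [0.38, [0, 0, 0.11], 0]
    - [0.38, [0, 0, 0.15], 0]
    - [0.38, [0, 0.03, 0.19], 0]
    - [0.38, [0.03, 0.06, 0.2], 0]
    - [0.38, [0.03, 0.06, 0.2], 0]
    - [0.38, [0.03, 0.06, 0.2], 0]

```text
clock: 19.8
tcp_pos: [0.4317, 0.321, 0.2566]
tool_rot: [0.001, 0.709, 0.705, 0.002]
contact_force: [0.1, 0.0, -0.6]
grip_width: 0.0533
grip_force: 0.0
```

Run:
```python
from h import *
s,im,c,hsv=look("w15")
m=comp(cv2.inRange(hsv,(100,120,60),(125,255,255)),tuple(int(v) for v in proj(c,(.42,.285,.003))[0]),70); h=hull(m); print("blue",np.round(circ(ray(c,h,.007)),4))
n=comp(cv2.morphologyEx(cv2.bitwise_not(m),cv2.MORPH_OPEN,np.ones((3,3))),tuple(int(v) for v in proj(c,(.401,.26,.017))[0]),22); print("plug",np.round(circ(ray(c,hull(n),.017)),4))
```

```text
[0.4317 0.321  0.2566] -0.3 q6 2.08 w 0.053338725845200136 t 19.8
blue [0.4001 0.2591 0.0494]
plug [0.3992 0.2582 0.0215]
```

View pics/w15.png

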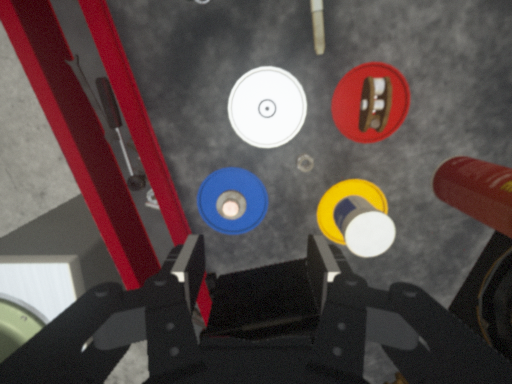

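The last picture shows the plug at (231,206) in the blue dish, the tub in yellow, the rocker in red and the white dish empty. The nut, can and marker look undisturbed.

```bash
python3 -c "
from bench import robot
print(robot.close_job())"
```

```text
the job is handed in; nothing more can be done
None
```

The job is handed in: the rocker arm is in the red dish, the core plug in the blue and the grease tub in the yellow, each upright and within about 2 mm of centre by the wrist camera; the white dish is empty again, the nut, can and marker look undisturbed, and it took about 20 s.

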